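# Wind a bin up under a washroom ledge with a screw jack

### The arm

A 6-joint arm with a two-finger parallel gripper is mounted at the origin on the work surface. World frame = base frame: x ahead of the robot, y to its left, z up, the work surface at z = 0. Lengths are in mm, angles in degrees, forces in N, time in s.
With the tool pointing down it reaches from about 350 to 975 mm from the base axis. Payload 17.4 kg.
Tool frame: the origin (TCP) lies midway between the tips of the shut fingers; the grasp point (between the pads) lies 19 mm behind it (r.tcp_to_grasp is the distance from the TCP to the grasp point, in mm); z points along the fingers, y is the direction in which the jaws open and shut (so a half turn about z gives the same grasp; the last joint's range is limited). The gripper opens to 85 mm and grips with 20 to 120 N. Pads are 22 mm wide; open, the fingers measure 114 mm over their backs; the gripper's body (76 mm by 85 mm) begins 54 mm behind the grasp point. The pads swing forward as they close: fully open they stand 13 mm farther back than shut.
Start: joints at [71.803, 6.646, 82.598, -0, 90.757, -2.166], TCP at [186.418, 648.753, 231.303] pointing down, gripper open.
Joint ranges: [-162.19, 162.19], [-47.58, 125.68], [4.15, 143.07], [-65.23, 245.23], [0.69, 171.88], [-170.13, 170.13]. Speed limits (degrees/s): [108.29, 108.29, 127.2, 180, 180, 180].

### API

Orientations are given as [roll, pitch, yaw] about the fixed x, y, z axes, in that order (R = Rz(yaw) Ry(pitch) Rx(roll)).
In Python, from bench import r gives the robot as it stands. The module is installed in compiled form; this text tells all that it offers. Calls block until the motion is done:
- r.move_pose(position, orientation): joint-space move of the TCP to a pose.
- r.move_straight(position, orientation=None, feed=150, until_force=None): straight line of the TCP; orientation=None keeps the orientation; feed is the mean speed in mm/s. With until_force (N) it stops when the force on the tool has changed by that much, and returns True; else False.
- r.goto_joints(angles): joint-space move.
- r.move_gripper(opening, f_grip=None): finger opening in mm; f_grip is the grip in N (None keeps the last); returns when the fingers have stopped.
- r.hold(seconds).
- r.solve_ik(position, orientation): joint angles nearest the present ones, or None.
- r.read_camera(name): name is "side" or "top" or "wrist"; returns (picture, depth): 420x560x3 uint8, red, green, blue; 420x560 float32, mm along the optical axis (not along the pixel's ray), 0 where there is no reading.
- r.camera_model(name): a dict with "mtx" (3x3 intrinsics, pixels), "origin" and "rotation" of the camera in the world. Camera axes: x right, y up, looking along -z (the intrinsics and any distortion apply to the point x, -y, -z); pixel columns grow to the right and rows downward; lengths in mm; the calibration is good to about 2 mm. The wrist camera is an equidistant fisheye: a pixel r from the principal point sees the ray r / f radians off the axis. A picture is of the moment at which its call begins: read the wrist's pose just before it. camera_model takes no time and is no camera call; for the wrist camera it gives the pose at the moment of the call.
A pose or a line that the arm cannot do raises r.IKError and nothing moves.
- r.job_done(): hands the job in, once; it reports no verdict.
Readings, each from a call of its own:
- r.get_time_s(): time.
- r.get_qpos(): joint angles.
- r.get_qd(): joint speeds.
- r.get_joint_efforts(): joint torques, N m.
- r.get_tool_pos(): TCP position.
- r.get_tcp_rot(): TCP orientation.
- r.get_ft_force(): force on the tool from outside, world axes, zero at the start.
- r.get_ft_torque(): the same for the moment, N m.
- r.get_gripper_width(): finger opening in mm.
Only numpy, scipy, OpenCV 4.12 (cv2) and the standard library are available. Lean on these libraries where they do the work, as an engineer would, in place of code of your own. Each camera call takes 0.05 s, during which the arm holds its last target.

### The job

The white bin standing on the jack's arm has to be held up against the rubber buffer under the ledge so that it can be screwed on. Fit the loose crank fully down on the jack's square shaft and wind it clockwise (seen from above) until the bin presses on the buffer by feel with about 50 N, firm but never squeezed much harder, then let go, leaving the crank on the shaft. Do not touch the bin, the jack's arm or the ledge, and leave the tumblers and the soap dish alone.

Things in the scene. Friction and masses are not known exactly. Their poses are not given: they have to be found in the camera images.
- crank: Loose steel crank, 0.35 kg, standing on its hub: a square block 30 x 30 mm, 50 mm tall, sides along x and y. Origin: centre of the hub's underside, where a square socket 16 x 16 mm, 26 mm deep, chamfered 2 mm, opens down. A flat arm (12 mm wide, 28 to 36 mm above the origin) runs along +x to the grip; along -x, 50 mm out, a 28 mm counterweight ball balances it. Pinch the hub across y.
- crank_grip (a point): Middle of the crank's black round handgrip, 23 mm diameter, upright (along z), 42 mm long, that spins freely on its pin: 70 mm from the hub axis along the crank's x, 58 mm above the crank's origin; the grip runs from 37 to 79 mm above that origin.
- shaft_shoulder (a point): Point on the upright shaft's axis at the top face of the round collar (40 mm diameter) on which the crank's underside sits when fully down, 158 mm above the work surface. Its x and y axes are the sides of the square shaft and turn with it; the crank fits in any of the four quarter turns, with about 9 degrees of play either way.
- shaft_top (a point): Centre of the top of the square shaft, 22 mm above the collar; 14 x 14 mm, its top 4 mm only 11 x 11 mm. One clockwise turn from above raises the arm 30 mm. Turning takes 0.42 N m of friction (6 N at the handgrip; roughly 1 N of it remains when stopped between steps); load on the arm adds 0.0048 N m (0.07 N at the handgrip) per newton. It stays up when let go.
- jack: Fixed screw jack: steel base plate 130 x 130 x 12 mm, square mast 36 mm, collar and shaft on top. Origin at the centre of the underside, on the shaft axis. Its arm points along -y of the jack.
- carriage: Grey lifting arm of the jack, a 56 mm square sleeve on the mast with a plate 120 x 120 mm centred 200 mm along -y. Origin on the shaft axis at the height of the plate's top, 50 mm above the work surface at the start; it can rise 80 mm. Not to be touched.
- bin: White plastic tilt-out bin, loose on the jack's plate, 0.4 kg, 100 x 110 mm, 100 mm high, a flat strap across its top that meets the buffer; origin at the centre of its underside. Not to be touched.
- ledge: Fixed painted ledge, 140 x 720 mm, 22 mm thick. Origin: underside, middle of the end nearest the jack; it runs along its -y. Over the bin hangs a rubber spring buffer, 32 mm diameter, its lower face 6 to 28 mm below the underside: this differs each time and is not measured, so feel for the touch. From first touch the bin is resisted by about 10 N per mm (0.83 N per degree of crank).
- tumbler_steel: Steel tumbler with a toothbrush on the ledge, 66 mm diameter, 90 mm tall, origin under its centre. Bystander.
- tumbler_glass: Glass tumbler with two toothbrushes on the ledge, 72 mm diameter, 85 mm tall, origin under its centre. Bystander.
- tumbler_blue: Blue plastic tumbler with a toothbrush on the ledge, 68 mm diameter, 80 mm tall, origin under its centre. Bystander.
- soap_dish: White soap dish with a bar of soap on the work surface, 80 x 120 mm, 24 mm high, origin under its centre. Bystander.

How it is judged (in metres and radians):
On the way, in this order (a step that is already met when the one before it is completed fails the run):
1. the crank is fully down on the jack's shaft (horizontal distance between crank and shaft_shoulder below 0.004 m and distance between crank and shaft_shoulder below 0.007 m and angle between crank's own z axis and vertical below 0.12 rad), for 0.2 s.
2. the jack has been wound up until the bin is pressed on the buffer (all of step 1 and contact force between bin and carriage above 30 N and height (world z) of carriage above 0.062 m), for 0.2 s.
At the end, for the whole second after the job is handed in: The crank sits fully down on the shaft (underside within 7 mm of the collar, within 4 mm of the axis), the bin is pressed between the jack's plate and the buffer with 35 to 70 N on the plate, upright within 0.06 rad, everything at rest and let go (all of step 1 and contact force between bin and carriage between 35 and 70 N and height (world z) of carriage above 0.062 m and linear speed of bin below 0.005 m/s and linear speed of crank below 0.01 m/s and angle between bin's own z axis and vertical below 0.06 rad); the robot touches nothing.
It fails at once if the bin is squeezed with more than 95 N (contact force between bin and carriage above 95 N).
It fails at once if the robot touches the bin, the jack's arm or the ledge (contact force between any of the fingers, the arm and bin above 3 N or contact force between any of the fingers, the arm and carriage above 3 N or contact force between any of the fingers, the arm and ledge above 3 N).
It fails at once if a tumbler is moved more than 15 mm or tipped (distance of any of tumbler_steel, tumbler_glass, tumbler_blue from where it was at the start of the episode above 0.015 m or angle between any of tumbler_steel, tumbler_glass, tumbler_blue's own z axis and vertical above 0.25 rad).
It fails at once if the soap dish is moved more than 20 mm (distance of soap_dish from where it was at the start of the episode above 0.02 m).
It fails at once if the crank is tipped over (angle between crank's own z axis and vertical above 0.5 rad).
It also fails if it takes over 72 s, if anything falls off the work surface, if the arm or the gripper's body presses on something with over 40 N, if the wrist force passes 120 N, or if a joint passes its speed limit or range.

## Working session

There is one attempt and no reset: what is moved stays moved. The work goes in short steps, each a Python script; the robot and the scene stay as the last script left them, time stands still between calls to the robot, and variables do not carry over. Pictures are saved under pics/ and viewed, and the job is handed in when it is done.

```bash
mkdir -p pics; python3 - <<'E'
from bench import r
import cv2,numpy as np
np.set_printoptions(precision=4,suppress=True)
for n in ["side","top","wrist"]:
    m=r.camera_model(n); p,d=r.read_camera(n)
    cv2.imwrite(f"pics/{n}0.png",cv2.cvtColor(p,cv2.COLOR_RGB2BGR)); np.save(f"pics/{n}0d.npy",d)
    print(n,m)
print(r.get_time_s(),r.get_tcp_rot())
E
```

```text
side {'mtx': array([[495.9435,   0.    , 268.0423],
       [  0.    , 495.9435, 208.6698],
       [  0.    ,   0.    ,   1.    ]]), 'origin': array([ -47.1795, -517.1438,  951.0213]), 'rotation': array([ 48.1057,   0.7128, -48.1099])}
top {'mtx': array([[437.0672,   0.    , 282.3179],
       [  0.    , 437.0672, 206.7768],
       [  0.    ,   0.    ,   1.    ]]), 'origin': array([ 524.5393,   84.7582, 1155.6342]), 'rotation': array([  5.1133,   0.0861, -89.8024])}
wrist {'mtx': array([[325.1923,   0.    , 273.2926],
       [  0.    , 325.1923, 209.1412],
       [  0.    ,   0.    ,   1.    ]]), 'origin': array([118.6432, 668.641 , 372.688 ]), 'rotation': array([-16.013 ,   0.0645,  74.0415])}
0.15 [-179.9525   -0.0037  163.9677]
```

View pics/side0.png

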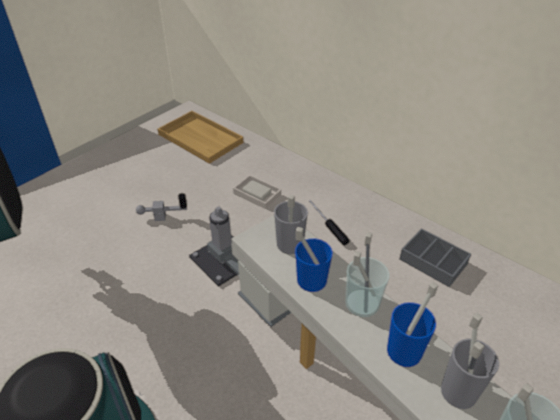

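View pics/top0.png

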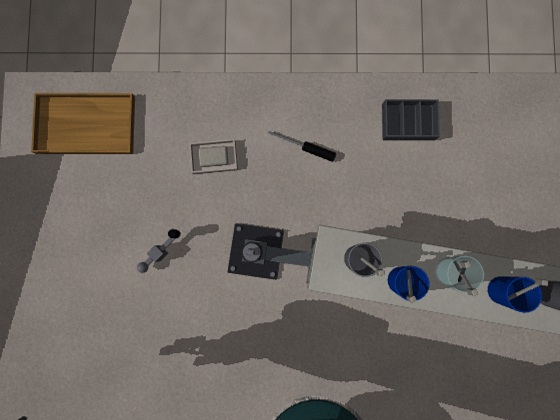

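View pics/wrist0.png

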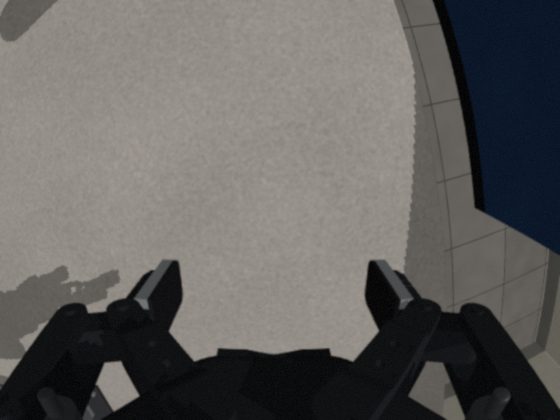

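The side view shows the crank at about (160,210), the jack shaft at (220,215) and the bin under the ledge. In the top view the hub is at (157,253), the grip at (174,233), the ball at (142,267) and the shaft at (252,251). Next I'll measure these from depth.

```bash
cat > h.py <<'E'
import numpy as np,cv2
from scipy.spatial.transform import Rotation as Ro
def rot(m): return Ro.from_euler('xyz',m['rotation'],degrees=True).as_matrix()
def cloud(m,d):
    h,w=d.shape;u,v=np.meshgrid(np.arange(w),np.arange(h));K=m['mtx']
    x=(u-K[0,2])/K[0,0]*d;y=(v-K[1,2])/K[1,1]*d
    return np.stack([x,-y,-d],-1)@rot(m).T+m['origin']
def onplane(m,u,v,z):
    K=m['mtx'];q=np.array([(u-K[0,2])/K[0,0],-(v-K[1,2])/K[1,1],-1.])
    q=rot(m)@q;o=m['origin'];return o+q*(z-o[2])/q[2]
E
python3 - <<'E'
from bench import r
from h import *
np.set_printoptions(precision=1,suppress=True)
for n,boxes in (("top",{'crank':(130,220,185,280),'shaft':(225,220,285,282)}),("side",{'crank':(130,185,192,225),'shaft':(205,200,235,225)})):
    m=r.camera_model(n);d=np.load(f"pics/{n}0d.npy");P=cloud(m,d)
    for k,(a,b,c,e) in boxes.items():
        q=P[b:e,a:c].reshape(-1,3);dd=d[b:e,a:c].ravel();q=q[dd>0]
        print(n,k,'table',np.median(q[:,2]))
        for lo,hi in ((8,20),(20,30),(30,40),(40,46),(46,56),(60,70),(70,76),(76,90),(145,162),(162,172),(172,178),(178,188)):
            s=q[(q[:,2]>lo)&(q[:,2]<hi)]
            if len(s)>5:print(lo,hi,len(s),s.mean(0),np.median(s,0),(s.min(0)+s.max(0))/2,np.ptp(s,0))
img=cv2.imread('pics/top0.png')
cv2.imwrite('pics/topz.png',cv2.resize(img[210:300,120:320],None,fx=4,fy=4,interpolation=cv2.INTER_CUBIC))
img=cv2.imread('pics/side0.png')
cv2.imwrite('pics/sidez.png',cv2.resize(img[180:330,120:320],None,fx=4,fy=4,interpolation=cv2.INTER_CUBIC))
E
```

```text
top crank table 0.47011904111309377
8 20 14 [501.4 396.1  14.9] [501.2 394.7  15.7] [506.2 397.2  13.9] [38.9 19.3 11.6]
20 30 19 [503.7 397.7  26.3] [505.3 393.1  26.6] [497.7 404.1  25.8] [66.5 56.   8.1]
30 40 162 [509.5 401.7  35.8] [519.4 393.7  36. ] [508.1 398.9  35.2] [102.2 101.7   9.6]
40 46 81 [483.1 429.4  42.8] [475.1 438.   42.5] [513.3 401.5  42.9] [106.5 105.3   5.8]
46 56 158 [507.  405.4  49.7] [505.6 407.   49.5] [515.7 397.1  51. ] [100.6 100.4   9.8]
60 70 6 [553.1 350.4  64.2] [550.7 349.8  64. ] [555.6 350.8  64.1] [19.8  7.4  6.5]
70 76 14 [553.4 354.9  74. ] [552.9 352.9  74.3] [554.1 356.6  73.4] [17.4 19.8  5. ]
76 90 58 [556.1 357.8  78.7] [556.4 357.6  78.2] [555.2 358.1  80.1] [19.7 20.5  8.2]
top shaft table 11.549710450414295
8 20 1698 [512.7 160.9  12.4] [521.2 163.3  12.2] [511.5 156.3  14. ] [144.8 143.   11.9]
40 46 234 [504.3 104.6  43.6] [504.1 104.8  43.7] [509.1 106.1  43. ] [50.2 48.1  6. ]
46 56 46 [503.9 108.5  47.7] [502.8 109.9  46.7] [506.6 108.5  50.8] [45.  47.8  9.5]
60 70 80 [511.6 143.7  61.4] [514.2 136.9  61.1] [511.7 156.9  62.5] 
[... 707 characters left out ...]
7 401.9  48.8] [514.  392.2  50.6] [105.4  93.7   9.1]
60 70 25 [553.9 350.5  64.8] [551.7 349.8  63.7] [556.  351.9  65.1] [22.9 17.3  9.6]
70 76 21 [553.3 355.1  73.4] [551.5 354.7  73.1] [555.  356.5  72.9] [17.9 24.   5.8]
76 90 26 [557.4 354.4  78. ] [557.2 354.3  77.8] [556.7 354.8  78.4] [16.9 18.9  4.1]
side shaft table 0.855008693000741
145 162 215 [508.2 148.8 154.5] [506.3 147.5 155.4] [514.3 154.9 154. ] [50.5 49.3 15.8]
162 172 23 [510.2 152.1 167. ] [507.7 150.  167.1] [512.  153.8 167. ] [13.  14.5  9.4]
172 178 24 [512.4 153.2 175. ] [512.3 152.4 174.6] [511.7 154.9 175.1] [15.5 16.8  5.7]
178 188 10 [512.2 154.  179.4] [511.6 153.8 178.9] [512.8 154.6 180.1] [11.9 10.1  3.3]
```

View pics/topz.png

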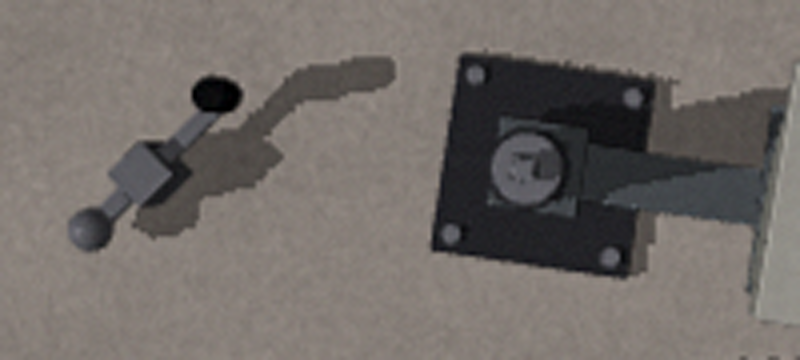

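View pics/sidez.png

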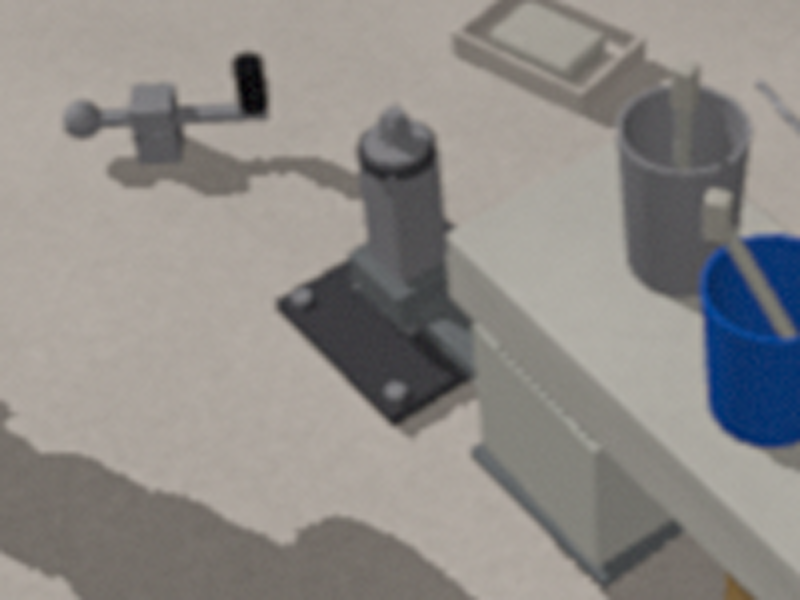

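The top zoom shows the crank's ball, hub and grip lying along about -45°, and the jack base turned roughly -9°. Next I measure the ledge, bin and tumblers, then move the wrist camera over the shaft and crank.

```bash
python3 - <<'E'
from bench import r
from h import *
np.set_printoptions(precision=1,suppress=True)
m=r.camera_model("top");d=np.load("pics/top0d.npy");P=cloud(m,d)
led=P[225:335,305:345].reshape(-1,3); led=led[led[:,2]>150]; print('ledge z',np.median(led[:,2]),led.max(0),led.min(0))
for u,v in((319,227),(309,289)): print(onplane(m,u,v,np.median(led[:,2])))
for u,v in((235.5,223),(284,230.5),(278,279),(228,272)): print('plate',onplane(m,u,v,12))
q=P[230:290,340:385].reshape(-1,3);s=q[q[:,2]>np.median(led[:,2])+60];print('steel',s.mean(0),(s.min(0)+s.max(0))/2,s.max(0))
m=r.camera_model("side");d=np.load("pics/side0d.npy");P=cloud(m,d)
# bin side profile column
for v in range(240,330,4): print(v,P[v,258],P[v,280])
for yaw in (-45,135):
  for p in ((506,405,150),(512,156,330)):
    print(yaw,p,r.solve_ik(p,[180,0,yaw]))
for yaw in range(-180,180,30): print(yaw,r.solve_ik((512,156,200),[180,0,yaw]))
E
```

```text
ledge z 221.8884235842591 [ 569.4   84.8 1155.6] [421.7 -45.6 178.1]
[565.    8.  221.9]
[434.2  29.6 221.9]
plate [583.8 209.3  12. ]
plate [564.6  82.2  12. ]
plate [439.1  97.4  12. ]
plate [456.6 227.1  12. ]
steel [496.6 -74.3 334.1] [500.   -9.5 718.8] [ 532.5   84.8 1155.6]
240 [468.7 -14.3 218.6] [471.2 -72.1 255.4]
244 [457.7 -24.6 222.4] [473.5 -70.2 241.1]
248 [450.5 -31.2 220.8] [472.9 -70.7 230.5]
252 [442.1 -39.  221.3] [470.5 -72.8 222.3]
256 [436.  -44.6 218.4] [464.9 -77.7 218.6]
260 [425.6 -54.3 222.3] [454.6 -86.6 221.7]
264 [420.9 -58.5 217.6] [448.2 -92.1 219.4]
268 [418.8 -60.1 208.7] [439.3 -99.8 220.9]
272 [419.9 -58.6 194.6] [ 430.  -107.8  223.3]
276 [421.3 -56.8 179.7] [ 424.9 -112.3  219.5]
280 [432.7 -45.1 147.7] [ 415.2 -120.7  223.1]
284 [428.9 -48.3 140.8] [ 408.7 -126.3  221.7]
288 [430.5 -46.3 124.5] [ 409.  -126.1  209.4]
292 [431.3 -45.  109.3] [ 408.8 -126.4  197.9]
296 [429.9 -45.9  97.7] [ 407.5 -127.5  187.8]
300 [430.6 -44.7  82.2] [ 406.8 -128.2  176.8]
304 [428.  -46.8  72.3] [452.4 -89.2  85.2]
308 [431.1 -43.2  51.8] [450.4 -91.   74.6]
31
[... 230 characters left out ...]
5, 150) None
-45 (512, 156, 330) [ 14.2 -11.3  91.   -0.  100.3 149.2]
135 (506, 405, 150) [36.4  5.2 91.7  0.  83.1 -8.6]
135 (512, 156, 330) [ 14.2 -11.3  91.    0.  100.3 -30.8]
-180 [ 14.2 -10.4 102.1   0.   88.3 -75.8]
-150 [  14.2  -10.4  102.1    0.    88.3 -105.8]
-120 [  14.2  -10.4  102.1    0.    88.3 -135.8]
-90 [  14.2  -10.4  102.1    0.    88.3 -165.8]
-60 [ 14.2 -10.4 102.1  -0.   88.3 164.2]
-30 [ 14.2 -10.4 102.1  -0.   88.3 134.2]
0 [ 14.2 -10.4 102.1  -0.   88.3 104.2]
30 [ 14.2 -10.4 102.1  -0.   88.3  74.2]
60 [ 14.2 -10.4 102.1  -0.   88.3  44.2]
90 [ 14.2 -10.4 102.1  -0.   88.3  14.2]
120 [ 14.2 -10.4 102.1   0.   88.3 -15.8]
150 [ 14.2 -10.4 102.1   0.   88.3 -45.8]
```

Ledge top is at about z 221 and the bin top at about 150. The touch should therefore come after roughly 250–520° of winding. I'll pinch the hub and turn it with joint 6, which gives a clean torque reading. First come the close wrist views.

```bash
cat >> h.py <<'E'
def fray(m,u,v):
    K=m['mtx'];x=u-K[0,2];y=v-K[1,2];rr=np.hypot(x,y)+1e-9;t=rr/K[0,0]
    return rot(m)@np.array([np.sin(t)*x/rr,-np.sin(t)*y/rr,-np.cos(t)])
def fplane(m,u,v,z):
    q=fray(m,u,v);o=m['origin'];return o+q*(z-o[2])/q[2]
def fproj(m,p):
    c=rot(m).T@(np.array(p)-m['origin']);x,y,z=c[0],-c[1],-c[2];rr=np.hypot(x,y)+1e-9;t=np.arctan2(rr,z)
    return m['mtx'][0,0]*t*x/rr+m['mtx'][0,2],m['mtx'][0,0]*t*y/rr+m['mtx'][1,2]
E
python3 - <<'E'
from bench import r
from h import *
import json
np.set_printoptions(precision=1,suppress=True)
t=np.array([np.cos(np.deg2rad(135)),np.sin(np.deg2rad(135))])
for n,c,z in (("crank",(506,405),170),("shaft",(512,155.5),300)):
    xy=np.array(c)-t*30
    r.move_pose([*xy,z],[180,0,135]); 
    m=r.camera_model("wrist");p,d=r.read_camera("wrist")
    cv2.imwrite(f"pics/w_{n}.png",cv2.cvtColor(p,cv2.COLOR_RGB2BGR));np.save(f"pics/w_{n}d.npy",d)
    json.dump({k:np.array(v).tolist() for k,v in m.items()},open(f"pics/w_{n}.json","w"))
    print(n,m['origin'],fproj(m,[*c,50 if n=="crank" else 180]),r.get_time_s(),r.get_qpos())
E
```

```text
crank [476.7 434.6 312.3] (np.float64(272.8519065378367), np.float64(169.5382368267907)) 1.8 [ 33.9   5.1  89.9   0.   84.9 -11.2]
shaft [483.3 185.2 441.2] (np.float64(272.62829870966874), np.float64(169.41902515716964)) 2.9417 [ 11.6  -9.5  92.2   0.   97.3 -33.5]
```

View pics/w_crank.png

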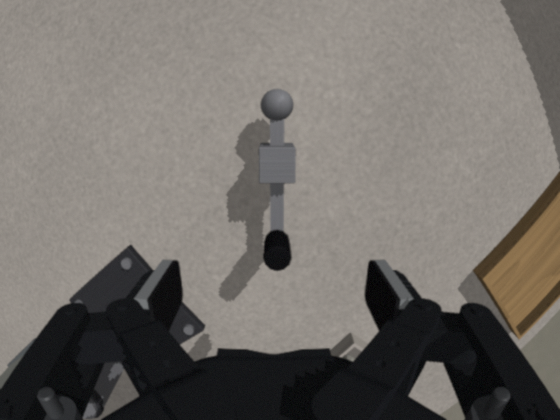

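View pics/w_shaft.png

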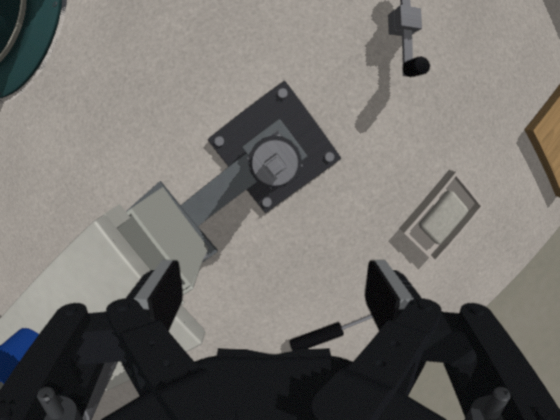

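The wrist crank view shows the ball at (277,104), hub at (277,163) and grip at (277,250), nearly aligned with the tool. The shaft view shows the shaft top at about (275,163) on its collar. I'll zoom both.

```bash
python3 - <<'E'
import cv2
a=cv2.resize(cv2.imread('pics/w_crank.png')[130:200,240:310],None,fx=8,fy=8,interpolation=cv2.INTER_CUBIC)
b=cv2.resize(cv2.imread('pics/w_shaft.png')[145:185,255:295],None,fx=15,fy=15,interpolation=cv2.INTER_CUBIC)
cv2.imwrite('pics/wz1.png',a);cv2.imwrite('pics/wz2.png',cv2.convertScaleAbs(b,alpha=1.5))
E
```

```text
(no output)
```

View pics/wz1.png

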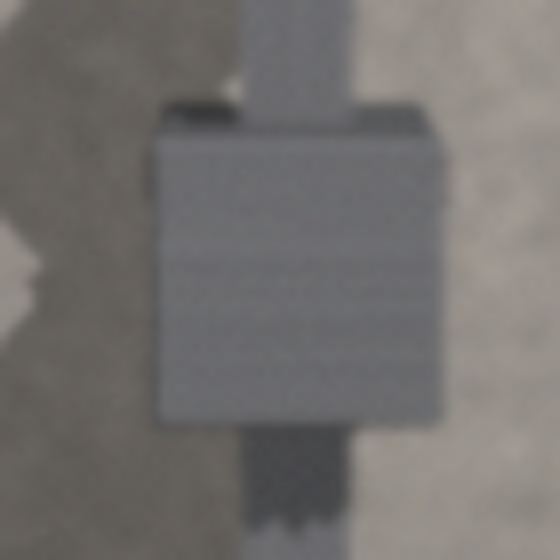

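View pics/wz2.png

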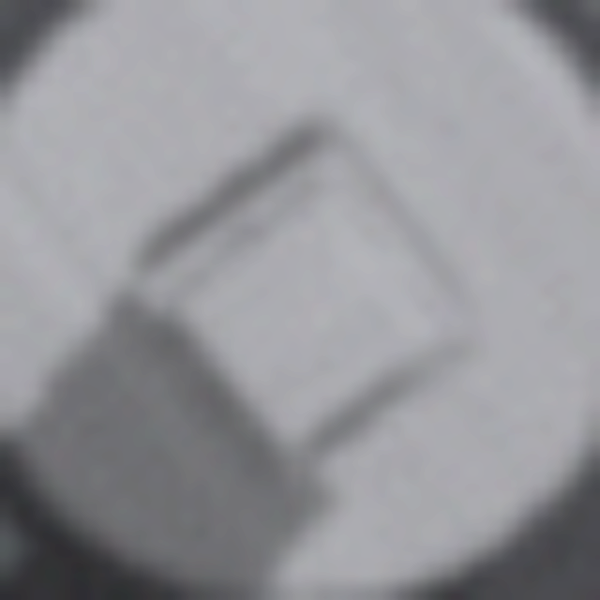

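```bash
python3 - <<'E'
from h import *
import json
np.set_printoptions(precision=2,suppress=True)
L=lambda n:{k:np.array(v) for k,v in json.load(open(f"pics/w_{n}.json")).items()}
m=L("crank");f=lambda x,y,z:fplane(m,240+x/8-.5,130+y/8-.5,z)
C=np.array([f(x,y,50) for x,y in((157,132),(440,132),(443,424),(158,424))]);print(C,C.mean(0))
for a,b in((0,1),(3,2),(0,3),(1,2)): e=C[b]-C[a];print(np.rad2deg(np.arctan2(e[1],e[0])),np.hypot(*e[:2]))
im=cv2.imread('pics/w_crank.png')
print('ball',fplane(m,276.7,104,32),'grip',)
m=L("shaft");g=lambda x,y,z:fplane(m,255+x/15-.5,145+y/15-.5,z)
for (a,b,z) in(((175,315),(290,450),180),((135,270),(320,125),176),((330,130),(465,305),176),((310,455),(470,345),176)):
    e=g(*b,z)-g(*a,z);print('edge',np.rad2deg(np.arctan2(e[1],e[0]))%90)
print('shaft',g(308,300,176),g(310,312,180))
im=cv2.cvtColor(cv2.imread('pics/w_shaft.png'),cv2.COLOR_BGR2GRAY)
d=np.load('pics/w_shaftd.npy')
# collar circle via depth mask (z~158)
K=m['mtx'];u,v=np.meshgrid(np.arange(560),np.arange(420))
q=np.stack([fray(m,a,b) for a,b in zip(u[130:200,240:310].ravel(),v[130:200,240:310].ravel())])
ax=-(rot(m)[:,2]);dd=d[130:200,240:310].ravel();p=m['origin']+q*(dd/(q@ax))[:,None]
s=p[(p[:,2]>150)&(p[:,2]<162)];print('collar',len(s),s.mean(0),(s.min(0)+s.max(0))/2,np.ptp(s,0))
s=p[(p[:,2]>170)];print('top',len(s),s.mean(0),(s.min(0)+s.max(0))/2,np.ptp(s,0))
mk=((p[:,2]>150)).reshape(70,70).astype(np.uint8)
c=max(cv2.findContours(mk,0,1)[0],key=cv2.contourArea);(x,y),rad=cv2.minEnclosingCircle(c);el=cv2.fitEllipse(c);print(x+240,y+130,rad,el,fplane(m,240+el[0][0],130+el[0][1],158))
E
```

```text
[[484.52 410.79  50.  ]
 [504.59 431.01  50.  ]
 [526.41 410.25  50.  ]
 [505.75 389.47  50.  ]] [505.32 410.38  50.  ]
45.2266519462048 28.48758162352852
45.18220655693608 29.304056899158688
-45.12209937298814 30.088652764722838
-43.56842133231794 30.117486678684127
ball [470.  445.4  32. ] grip
edge 85.03312623677071
edge 83.43731147787257
edge 82.64830275073767
edge 80.18336185557308
shaft [510.93 159.34 176.  ] [511.05 159.35 180.  ]
collar 1874 [510.62 159.11 156.16] [511.4  158.51 155.78] [47.29 46.98 11.21]
top 317 [509.38 160.53 192.62] [501.17 168.24 305.91] [ 35.68  33.85 270.6 ]
275.0101509094238 161.9314727783203 27.294876098632812 ((34.57115936279297, 31.74085807800293), (51.77183532714844, 52.51968002319336), 105.43860626220703) [510.78 159.03 158.  ]
```

The wrist and top views agree on the crank-to-shaft offset to 2 mm, but differ by about 4 mm in absolute y. A second wrist view of the shaft, turned 180°, will cancel the camera's mounting error.

```bash
python3 - <<'E'
from bench import r
from h import *
import json
np.set_printoptions(precision=2,suppress=True)
t=np.array([np.cos(np.deg2rad(-45)),np.sin(np.deg2rad(-45))])
xy=np.array((511,157.5))-t*30
r.move_pose([*xy,300],[180,0,-45])
m=r.camera_model("wrist");p,d=r.read_camera("wrist")
cv2.imwrite(f"pics/w_shaft2.png",cv2.cvtColor(p,cv2.COLOR_RGB2BGR))
u,v=np.meshgrid(np.arange(560),np.arange(420));sl=np.s_[130:210,230:320]
q=np.stack([fray(m,a,b) for a,b in zip(u[sl].ravel(),v[sl].ravel())])
ax=-(rot(m)[:,2]);dd=d[sl].ravel();P=m['origin']+q*(dd/(q@ax))[:,None]
mk=((P[:,2]>150)&(P[:,2]<190)).reshape(u[sl].shape).astype(np.uint8)
c=max(cv2.findContours(mk,0,1)[0],key=cv2.contourArea);el=cv2.fitEllipse(c);print(el,fplane(m,230+el[0][0],130+el[0][1],158),r.get_time_s(),r.get_tool_pos())
b=cv2.resize(cv2.cvtColor(p,cv2.COLOR_RGB2BGR)[145:185,255:295],None,fx=15,fy=15,interpolation=cv2.INTER_CUBIC)
cv2.imwrite('pics/wz3.png',cv2.convertScaleAbs(b,alpha=1.5))
E
```

```text
((42.647220611572266, 32.257564544677734), (51.87278366088867, 52.364559173583984), 99.27820587158203) [511.83 157.52 158.  ] 5.725 [489.81 178.71 300.  ]
```

View pics/wz3.png

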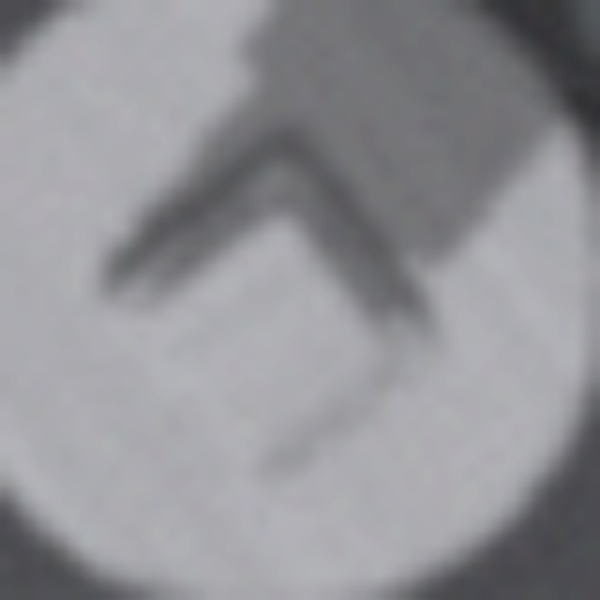

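The shaft averages to (511.3, 158.3) at yaw ≈ -8° (mod 90°). The crank, corrected for the same bias, is at (505.8, 409.6) with yaw -45°. Now the grasp.

```bash
python3 - <<'E'
from bench import r
from h import *
np.set_printoptions(precision=2,suppress=True)
r.move_gripper(60)
r.move_pose([505.8,409.6,110],[180,0,135])
print('hit',r.move_straight([505.8,409.6,10],feed=100,until_force=15))
r.move_gripper(20,f_grip=80)
print(r.get_gripper_width(),r.get_ft_force(),r.get_tool_pos())
r.move_straight([505.8,409.6,255],feed=200)
print(r.get_gripper_width(),r.get_ft_force(),r.get_ft_torque(),r.get_time_s())
print(r.solve_ik([511.3,158.3,255],[180,0,262]))
r.move_pose([511.3,158.3,255],[180,0,262])
m=r.camera_model("top");p,d=r.read_camera("top");cv2.imwrite("pics/t2.png",cv2.cvtColor(p,cv2.COLOR_RGB2BGR))
p,d=r.read_camera("side");cv2.imwrite("pics/s2.png",cv2.cvtColor(p,cv2.COLOR_RGB2BGR))
p,d=r.read_camera("wrist");cv2.imwrite("pics/w2.png",cv2.cvtColor(p,cv2.COLOR_RGB2BGR))
print(r.get_qpos(),r.get_tool_pos(),r.get_tcp_rot(),r.get_gripper_width(),r.get_time_s())
a=cv2.imread("pics/t2.png")[170:320,160:360];b=cv2.imread("pics/s2.png")[120:270,140:340]
cv2.imwrite("pics/c2.png",np.vstack([cv2.resize(x,(800,600))[150:450] if 0 else cv2.resize(x,(400,300)) for x in(a,b)]))
E
```

```text
hit False
29.29774617152649 [-0.12 -0.51  6.52] [506.08 409.78  10.74]
28.878712102296973 [ 0.72 -1.37 -3.39] [-0.   -0.05  0.02] 11.375
[  14.47  -11.22   97.76    0.     93.46 -157.53]
[  14.49  -11.21   97.75    0.     93.46 -157.51] [511.31 158.48 254.95] [180.  -0. -98.] 29.376365076716514 13.75
```

View pics/c2.png

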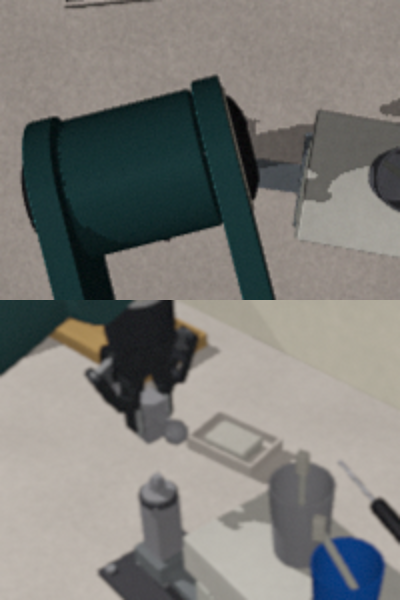

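View pics/w2.png

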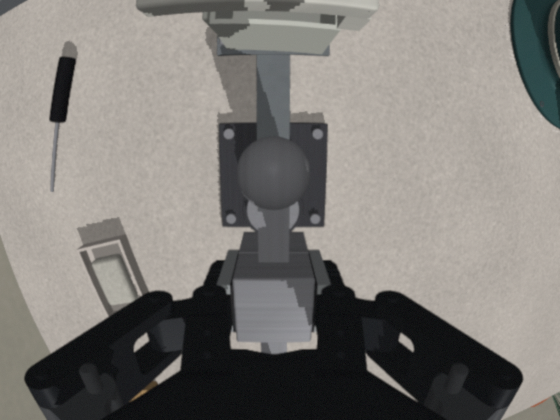

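The wrist view shows the hub held square between the pads, with the ball at about (274,172) and the jack straight along the tool axis. I'll check the hub's offset along the tool, then insert.

```bash
python3 - <<'E'
from bench import r
from h import *
np.set_printoptions(precision=2,suppress=True)
m=r.camera_model("wrist");t=np.array([np.cos(np.deg2rad(262)),np.sin(np.deg2rad(262)),0])
tcp=np.array(r.get_tool_pos())
g=cv2.cvtColor(cv2.imread('pics/w2.png'),cv2.COLOR_BGR2GRAY)
o=fplane(m,274,172,276);print('ball along',(o-tcp)@t,'lat',(o-tcp)@np.array([-t[1],t[0],0]))
for v in (280,338): o=fplane(m,273,v,294);print('hubedge',v,(o-tcp)@t)
print(m['origin']-tcp,(m['origin']-tcp)@t)
cv2.imwrite('pics/w2z.png',cv2.resize(cv2.imread('pics/w2.png')[120:360,200:350],None,fx=2.5,fy=2.5))
E
```

```text
ball along 49.377223147565786 lat -0.8132860893955935
hubedge 280 13.634877231790332
hubedge 338 -13.024385788584768
[-10.16 -68.85 142.06] 69.59024832165176
```

View pics/w2z.png

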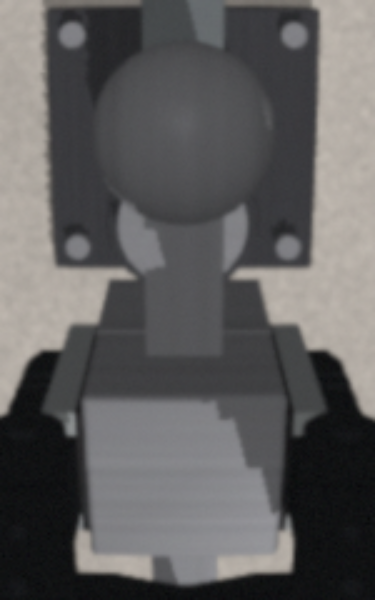

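```bash
python3 - <<'E'
from bench import r
from h import *
np.set_printoptions(precision=2,suppress=True)
x,y=511.3,158.3
r.move_straight([x,y,196],feed=150)
f0=r.get_ft_force();print(f0)
h=r.move_straight([x,y,167],feed=40,until_force=15)
print(h,r.get_tool_pos(),r.get_ft_force(),r.get_ft_torque(),r.get_gripper_width(),r.get_time_s())
E
```

```text
[ 0.65  0.04 -2.03]
True [511.17 158.29 168.7 ] [-2.12  0.79  7.2 ] [-0.02  0.38  0.01] 29.274637026045234 14.95
```

The crank seated at exactly the expected height, TCP 168.7. Now I wind with joint 6, reading the moment after each step.

```bash
python3 - <<'E'
from bench import r
from h import *
q=list(r.solve_ik([511.3,158.3,168.7],[180,0,262]))
r.goto_joints(q)
print(q,r.get_ft_force(),r.get_ft_torque())
q0=q[5]
for i in range(1,11):
    q[5]=q0+15*i
    r.goto_joints(q)
    f=r.get_ft_force();t=r.get_ft_torque()
    print(15*i,np.round(f,2),np.round(t,3),round(r.get_qpos()[5]-q0,2),round(r.get_time_s(),2),np.round(r.get_joint_efforts()[5],3))
E
```

```text
[np.float64(14.471973335258916), np.float64(-9.617579080302116), np.float64(104.36312541251966), np.float64(0.0), np.float64(85.25445366778246), np.float64(-157.52802666474105)] [ 0.42726833 -0.0943147   0.39242659] [ 0.07510696 -0.08309659 -0.00897348]
15 [ 1.36 -6.6   1.12] [-1.126 -0.331  0.054] 15.04 15.56 0.715
30 [ 0.83 -6.   -0.4 ] [-1.063 -0.245  0.153] 30.04 15.92 0.748
45 [ 0.88 -5.2   1.51] [-0.969 -0.086  0.081] 45.04 16.27 0.748
60 [ 1.17 -4.87  0.31] [-0.873 -0.084  0.077] 59.88 16.63 0.797
75 [ 1.36 -5.61 -0.07] [-0.926 -0.063  0.101] 74.65 16.99 0.899
90 [ 0.17 -5.8   0.42] [-0.864 -0.134  0.075] 89.48 17.35 0.836
105 [ 2.47 -4.37  0.51] [-0.838 -0.275  0.106] 104.39 17.71 0.704
120 [ 3.28 -4.56 -0.15] [-0.729 -0.508  0.139] 119.34 18.07 0.667
135 [ 3.73 -4.21 -0.5 ] [-0.669 -0.654  0.114] 134.35 18.43 0.752
150 [ 5.38 -3.16 -1.21] [-0.525 -0.859  0.116] 149.34 18.78 0.754
```

```bash
cat > wind.py <<'E'
from bench import r
from h import *
def meas(n=5):
    a=[]
    for i in range(n):
        r.hold(0.02);a.append([*r.get_ft_force(),r.get_ft_torque()[2],r.get_joint_efforts()[5]])
    return np.mean(a,0),np.std(a,0)
def wind(q,targets,q0,stop):
    for a in targets:
        q[5]=q0+a;r.goto_joints(q)
        m,s=meas();print(a,np.round(m[:3],1),'Mz %.3f±%.3f eff %.3f'%(m[3],s[3],m[4]),round(r.get_qpos()[5]-q0,2),round(r.get_time_s(),2))
        if m[3]>stop: print('STOP');break
E
python3 - <<'E'
from wind import *
q0=-157.528
q=list(r.solve_ik([511.3,158.3,168.7],[180,0,262]));
q=[14.472,-9.6176,104.3631,0,85.2545,0]
wind(q,range(165,256,15),q0,0.32)
p,d=r.read_camera("side");cv2.imwrite("pics/s3.png",cv2.cvtColor(p,cv2.COLOR_RGB2BGR))
cv2.imwrite("pics/s3z.png",cv2.resize(cv2.cvtColor(p,cv2.COLOR_RGB2BGR)[150:330,150:350],None,fx=3,fy=3))
E
```

```text
165 [ 6.3 -3.1 -1.5] Mz 0.100±0.024 eff 0.314 164.31 19.23
180 [ 6.9 -3.2 -2.2] Mz 0.111±0.016 eff 0.315 179.31 19.67
195 [ 7.7 -3.3 -2.2] Mz 0.102±0.039 eff 0.317 194.31 20.11
210 [ 9.  -3.4 -2.5] Mz 0.122±0.020 eff 0.317 209.31 20.55
225 [ 9.8 -4.5 -3.2] Mz 0.106±0.024 eff 0.317 224.31 20.99
240 [ 9.7 -5.  -2.7] Mz 0.101±0.015 eff 0.316 239.31 21.43
255 [ 9.9 -6.  -2.9] Mz 0.109±0.016 eff 0.315 254.31 21.88
```

View pics/s3z.png

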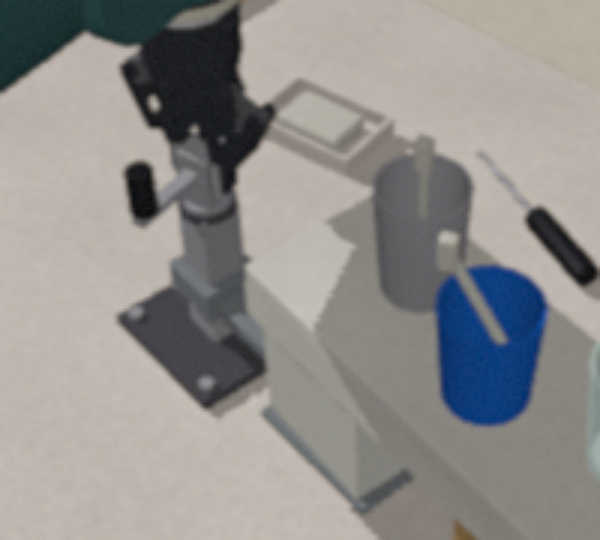

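The side view shows the crank seated and turned, the sleeve and bin raised by about 20 mm, and the bin upright and not yet pressed. The joint-6 effort is very clean at about 0.316. I'll continue in finer steps.

```bash
python3 - <<'E'
from wind import *
q=[14.472,-9.6176,104.3631,0,85.2545,0]
wind(q,list(range(263,320,8))+[324],-157.528,0.30)
E
```

```text
263 [ 9.7 -6.5 -2.3] Mz 0.139±0.018 eff 0.419 262.31 22.27
271 [ 9.4 -6.8 -2.2] Mz 0.144±0.019 eff 0.418 270.31 22.61
279 [ 9.3 -7.2 -2.2] Mz 0.126±0.013 eff 0.417 278.31 22.95
287 [ 9.8 -8.4 -2.1] Mz 0.134±0.031 eff 0.416 286.31 23.29
295 [ 9.2 -8.4 -1.7] Mz 0.138±0.032 eff 0.415 294.31 23.63
303 [ 8.5 -8.7 -1.8] Mz 0.133±0.028 eff 0.414 302.31 23.98
311 [ 8.1 -9.1 -1.9] Mz 0.137±0.017 eff 0.411 310.31 24.32
319 [ 7.8 -9.  -1.3] Mz 0.137±0.019 eff 0.412 318.31 24.66
324 [ 7.6 -9.6 -1.2] Mz 0.230±0.032 eff 0.428 323.31 24.99
```

No touch yet at 323°. I'll regrasp half a turn back: open, lift clear, turn, lower and close.

```bash
python3 - <<'E'
from wind import *
r.move_gripper(52)
print('open',np.round(r.get_ft_force(),2),np.round(r.get_tool_pos(),2))
p=r.get_tool_pos()
r.move_straight([p[0],p[1],245],feed=150)
yaw=262-323.31+180
r.move_pose([511.5,158.1,245],[180,0,yaw])
print(r.get_qpos()[5],r.get_time_s())
pic,d=r.read_camera("wrist");cv2.imwrite("pics/w4.png",cv2.cvtColor(pic,cv2.COLOR_RGB2BGR))
E
```

```text
open [-0.28  0.49 -0.01] [511.17 158.52 168.67]
-14.214681328830686 28.6583
```

View pics/w4.png

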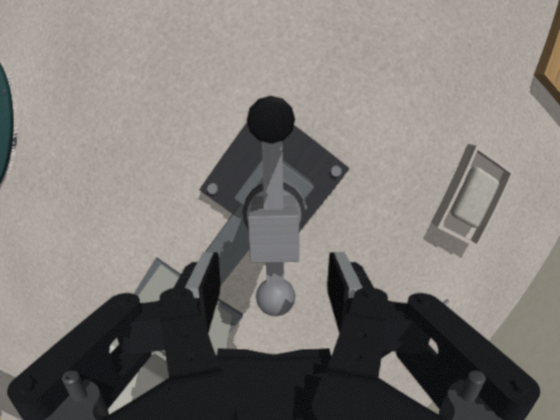

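The hub is at (274,235), square to the jaws, with the grip away towards the camera. I lower, close and go on winding.

```bash
python3 - <<'E'
from wind import *
yaw=262-323.31+180
print(r.move_straight([511.5,158.1,169],feed=120,until_force=12))
r.move_gripper(20,f_grip=80)
print(r.get_gripper_width(),np.round(r.get_ft_force(),2),np.round(r.get_ft_torque(),3),r.get_time_s())
q=list(r.solve_ik([511.5,158.1,169],[180,0,yaw]));q0=q[5]-323.31;print(np.round(q,3))
np.save('q.npy',[*q,q0])
wind(q,[323.3+8*k for k in range(1,6)],q0,0.30)
E
```

```text
False
29.152882479386086 [-2.98 -0.34  6.71] [-0.256  0.53   0.173] 29.8167
[ 14.446  -9.609 104.327   0.     85.281 -14.244]
331.3 [-2.7 -0.4  6.1] Mz 0.094±0.014 eff 0.397 331.3 30.16
339.3 [-2.5 -0.8  6.2] Mz 0.165±0.019 eff 0.400 339.3 30.5
347.3 [-1.3 -1.2  6. ] Mz 0.120±0.039 eff 0.401 347.3 30.84
355.3 [-0.7 -0.7  5.9] Mz 0.136±0.030 eff 0.402 355.3 31.18
363.3 [-0.5 -0.9  5.1] Mz 0.120±0.025 eff 0.403 363.3 31.52
```

```bash
python3 - <<'E'
from wind import *
*q,q0=np.load('q.npy');q=list(q)
wind(q,[363.3+8*k for k in range(1,10)],q0,0.21)
E
```

```text
371.3 [-0.1 -0.9  5.6] Mz 0.108±0.029 eff 0.403 371.3 31.87
379.3 [ 0.3 -0.4  5.1] Mz 0.128±0.026 eff 0.404 379.3 32.21
387.3 [ 0.9 -1.5  5.2] Mz 0.125±0.024 eff 0.405 387.3 32.55
395.3 [ 1.  -1.4  5.4] Mz 0.121±0.031 eff 0.400 395.26 32.89
403.3 [ 1.3 -1.5  5.2] Mz 0.120±0.026 eff 0.404 403.25 33.23
411.3 [ 1.  -1.8  5.4] Mz 0.127±0.040 eff 0.405 411.25 33.58
419.3 [ 1.6 -2.6  5.5] Mz 0.168±0.046 eff 0.425 419.25 33.92
427.3 [ 1.5 -2.3  5.2] Mz 0.198±0.025 eff 0.447 427.25 34.26
435.3 [ 1.5 -3.   5.4] Mz 0.185±0.012 eff 0.475 435.25 34.6
```

Both the moment and the effort have started to rise from about 413°, which is the touch. I'll continue in steps of the same size and fit the slope.

```bash
python3 - <<'E'
from wind import *
*q,q0=np.load('q.npy');q=list(q)
wind(q,[443.3,451.3,459.3],q0,0.34)
E
```

```text
443.3 [ 1.2 -3.   5.6] Mz 0.219±0.030 eff 0.502 443.25 34.94
451.3 [ 1.7 -3.9  5.5] Mz 0.233±0.013 eff 0.528 451.25 35.28
459.3 [ 1.  -4.3  5.7] Mz 0.252±0.028 eff 0.538 459.25 35.62
```

The knee is at about 414°. At 459° the rotation gives about 37 N of buffer force, and the torque change gives about 28 N. I'll stop at 472°, which is about 50 N by angle and 45 N by torque, both well inside the band.

```bash
python3 - <<'E'
from wind import *
*q,q0=np.load('q.npy');q=list(q)
wind(q,[467.3,472.3],q0,0.36)
r.hold(0.3);m,s=meas(10);print(np.round(m,3))
r.move_gripper(52)
print('open',np.round(r.get_ft_force(),2),np.round(r.get_ft_torque(),3),r.get_gripper_width())
p=r.get_tool_pos();r.move_straight([p[0],p[1],260],feed=120)
r.move_straight([p[0]-60,p[1]+130,330],feed=150)
r.hold(0.3)
m=r.camera_model("wrist")
for n in("side","wrist","top"):
    pic,d=r.read_camera(n);cv2.imwrite(f"pics/{n}5.png",cv2.cvtColor(pic,cv2.COLOR_RGB2BGR));np.save(f"pics/{n}5d.npy",d)
cv2.imwrite("pics/s5z.png",cv2.resize(cv2.imread("pics/side5.png")[150:330,150:350],None,fx=3,fy=3))
print(r.get_time_s())
E
```

```text
467.3 [ 0.8 -3.7  5.7] Mz 0.304±0.034 eff 0.574 467.25 35.97
472.3 [ 1.2 -4.3  5.7] Mz 0.411±0.033 eff 0.596 472.24 36.3
STOP
[ 0.932 -4.141  5.82   0.395  0.401]
open [-0.47 -0.46 -0.51] [-0.078  0.013  0.033] 52.13946786088261
39.6833
```

View pics/s5z.png

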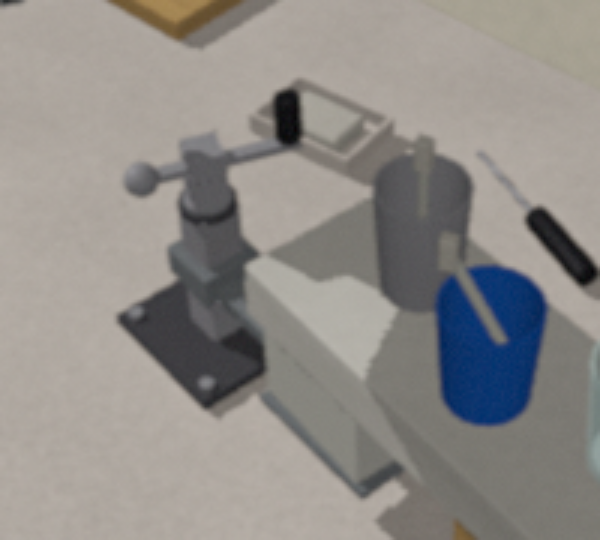

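View pics/wrist5.png

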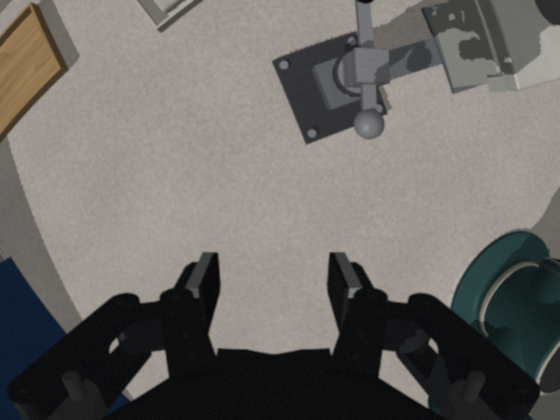

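The side view shows the crank seated on the collar, the bin upright under the ledge, and the tumblers and dish in place. The gripper is clear of everything. The two load estimates (about 43 N by torque, about 54 N by angle, both including the bin's weight) lie inside 35–70 N, so I'll hand in.

```bash
python3 - <<'E'
from bench import r
r.hold(0.3);print(r.get_ft_force(),r.get_time_s());r.job_done()
E
```

```text
[-0.09649305 -0.00377526 -0.53704895] 39.9833
the job is handed in; nothing more can be done
```

I fitted the crank fully down on the jack's shaft and wound it clockwise about 472° at the gripper. The bin is now held against the buffer at an estimated 43–54 N on the plate. I then let go, backed away and handed the job in at 40.0 s of the 72 s allowed. No verdict was reported.

- **How it was wound:** I pinched the hub and turned it with the last joint instead of cranking the handgrip, with one regrasp at 323°. The crank seated at the expected height (TCP z 168.7 mm). The buffer was first felt at about 413°.
- **Plate force:** The two estimates disagree, though both lie inside 35–70 N. The angle wound past the touch gives about 54 N, and the torque rise gives about 43 N, perhaps because part of the torque relaxes at each stop. On the last two steps alone the torque estimate reads lower still, about 38–41 N.
- **Shorter last step:** The last step was 5° instead of 8°, which raises the stopped torque by itself. Its moment reading (0.41 N m) passed the stop limit I had set (0.36 N m), and I did not count it at face value.
- **Camera check before hand-in:** The final pictures show the crank down on the collar, the bin upright, and the tumblers and soap dish where they were. The gripper was clear, and the force reading was about zero. I did not measure the bin's tilt or the final crank position numerically.

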